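# Set the fence bar and hold a relief block for carving

### The job

Lay the loose fence bar on edge across the two cheeks of the wooden carving jig, fully home in both slots with both ends sticking out past the cheeks, and let go of it. Then push with the gripper's fingertips on the block's sloping near face to slide it along the bed until its far face is flush against the bar, and finish while still holding it there with one firm diagonal push (forwards and down, about 15 N) that presses it against bar and bed together. Do not touch the bar while you hold, and leave the other things where they are.

Things in the scene. Friction and masses are not known exactly. Their poses are not given: they have to be found in the camera images.
- jig: Fixed carving jig, pale waxed wood (slippery). Base board 170 (x) x 250 (y) x 15 mm; its top is the bed. On it two cheeks run along x, 28 mm wide, centred at y = +-109 mm, 190 mm apart inside, tops 47 mm above the worktop. Each has one slot through it along y, at x = +52 mm. Origin: centre of the underside, on the worktop; +x points away from the robot, z up.
- slot_mid (a point): Point midway between the jig's two slots, at slot-floor height (x = +52 mm, y = 0, z = 23 mm in the jig's frame, same axes). Slots: 26 mm wide (mouth bevelled to 36 mm), 24 mm deep, floor 8 mm above the bed. A bar fully home has its origin here, with 3 mm of play either way along x.
- bar: Loose fence bar, brown wood, 20 mm thick (x), 280 mm long (y), 52 mm tall (z), about 0.2 kg, standing on its long edge on the worktop at the left. Origin: centre of its underside. It may go in either way round. Once home its top is 60 mm above the bed, 28 mm above cheeks and block, so hold it by its upper 24 mm.
- block: Loose relief block, pale wood with a grey sheet on top, 60 (x) x 120 (y) x 32 mm, about 0.2 kg, lying on the jig's bed between the cheeks, 5 to 35 mm short of the bar's place. Origin: centre of its underside; +x to its upright far face. Near side: a 6 mm upright foot at x = -30 mm, then a flat slope up to the top at x = -15 mm.
- block_back (a point): Centre of the block's far face, 16 mm above its underside; this face must lie against the bar.
- block_bevel (a point): Centre of the block's sloping near face, the place to push: 19 mm above the underside, x = -22.5 mm in the block's frame. The slope leans 30 degrees from upright, away from the robot, so a push square to it points forwards and 30 degrees down.
- brayer: Ink roller with a wooden handle, 161 x 136 x 64 mm, lying to the right; leave alone. Origin: centre of the underside.
- tin: Round ink tin, 70 mm across, 61 mm high, at the left rear; leave alone. Origin: centre of the underside.
- baren: Round black printing pad with a wooden strap handle, 100 mm across, 40 mm high, at the left; leave alone. Origin: centre of the underside.
There are look-alikes about, which are no part of the job. Leave any blue or orange look-alike of the block alone.

How it is judged:
By the outcome, as a careful person would: the job done as asked, in the order asked, and still so for the second after the job is handed in, while the arm keeps its last pose, push and grip.
It also fails if it takes over 51 s, if anything falls off the work surface, if the arm or the gripper's body presses on something with over 40 N, if the wrist force passes 120 N, or if a joint passes its speed limit or range.

### The arm

A 7-joint arm with a two-finger parallel gripper is mounted at the origin on a cart in front of the work surface, level with it; the furniture and walls round the work are solid. World frame = base frame: x ahead of the robot, y to its left, z up, the work surface at z = 0. Lengths are in m, angles in rad, forces in N, time in s.
With the tool pointing down it reaches from about 0.4 to 0.85 m from the base axis. Payload 4.4 kg.
Tool frame: the origin (TCP) lies at the very end of the fingers, on their centre line; the grasp point (between the pads) lies 19 mm behind it; z points along the fingers, y is the direction in which the jaws open and shut (so a half turn about z gives the same grasp; the last joint's range is limited). The gripper opens to 94 mm and grips with 3 to 60 N. Pads are 16 mm wide; open, the fingers measure 119 mm over their backs; the gripper's body (75 mm by 177 mm) begins 78 mm behind the grasp point.
Start: joints at [-1.218, 0.628, 0.038, 1.517, -0.027, 0.996, -0.02], TCP at [0.264, 0.594, 0.205] pointing down, gripper open.
Joint ranges: [-3.06, 3.06], [-0.37, 2.12], [-1.25, 1.32], [0.18, 2.47], [-1.1, 4.24], [0.23, 1.98], [-2.94, 2.94]. Speed limits (rad/s): [2.57, 2.57, 3.14, 3.14, 3.14, 3.14, 3.14].

### API

Orientations are given as a unit quaternion [x, y, z, w].
In Python, from plant import get_state, read_camera, finish_job gives the robot as it stands.
- The arm moves only by the shell command python3 -m pendant 'ROWS' [OPENING]. ROWS is JSON, a list that holds one entry, the list of rows, each a list of 4 numbers: the shift along the world's x, y, z in m, then the turn about the world's z in rad. In form: [[[x, y, z, roll], ...]]. A call has 1 to 8 rows; each row is the pose to reach, as a shift and turn from the pose commanded when the call began; what a row does not reach only later rows make up. A row lasts 1/10 s, in which the tool goes at most 50 mm and 8.59 degrees, less where a joint would pass 70% of its speed; a pose out of reach is approached as far as the arm can. A call with a gripper value outside its range is refused whole. OPENING is the opening, from 0 (shut) to 1 (fully open), set as the call begins (- or left out, the last holds). The fingers move at their own pace and stop on an object; the grip force is fixed at half the most. Time passes only in rows, so rows that repeat a pose let the fingers close. It gives the time, the measured TCP pose, the force and the opening at its end, in the units of the state.
- get_state(): the state, without advancing time (a new reading comes with each control period).
- read_camera(name): name is "side" or "top"; returns a dict with "frame" (384x512x3 uint8, blue, green, red), "camera_matrix" (3x3 intrinsics, pixels), "pose" (4x4, takes a point from camera to world coordinates). Camera axes: x right, y down, z forward; pixel columns grow to the right and rows downward; lengths in m; the calibration is good to about 2 mm. A picture is of the moment at which its call begins. There is no depth.
- finish_job(): hands the job in, once; it reports no verdict.
The state is a dict: "t": time; "q": joint angles; "qd": joint speeds; "effort": joint torques, N m; "eef_pos": TCP position; "tool_rot": TCP orientation; "ft_force": force on the tool from outside, world axes, zero at the start; "moment": the same for the moment, N m; "opening": opening from 0.0 (shut) to 1.0 (fully open).
Only numpy, scipy, OpenCV 4.12 (cv2) and the standard library are available. Lean on these libraries where they do the work, as an engineer would, in place of code of your own. Each camera call takes 0.05 s, during which the arm holds its last target. There are 200 camera calls.

## Working session

There is one attempt and no reset: what is moved stays moved. The work goes in short steps, Python scripts to look and compute and a shell command to move; the robot and the scene stay as the last step left them, time stands still between calls to the robot, and variables do not carry over. Pictures are saved under pics/ and viewed, about 8 in all and at most 12, crops included, and the job is handed in when it is done.

```bash
mkdir -p pics
cat > h.py <<'E'
import numpy as np, cv2
from plant import get_state, read_camera, finish_job
def snap(name, out=None):
    c=read_camera(name); np.savez(f"pics/{out}.npz",**c); cv2.imwrite(f"pics/{out}.png",c["frame"]); return c
def load(out): return dict(np.load(f"pics/{out}.npz"))
def ray(c,u,v,z):
    K=c["camera_matrix"];P=c["pose"]
    d=P[:3,:3]@np.linalg.solve(K,[u,v,1.]);o=P[:3,3]
    return o+d*(z-o[2])/d[2]
def proj(c,p):
    P=c["pose"];q=P[:3,:3].T@(np.array(p)-P[:3,3]);q=c["camera_matrix"]@q;return q[:2]/q[2]
def crop(out,u0,v0,u1,v1,name,s=4):
    f=cv2.imread(f"pics/{out}.png")[v0:v1,u0:u1];cv2.imwrite(f"pics/{name}.png",cv2.resize(f,None,fx=s,fy=s,interpolation=cv2.INTER_CUBIC))
E
python3 - <<'E'
from h import *
a=snap("top","top0");b=snap("side","side0")
cv2.imwrite("pics/both.png",np.vstack([a["frame"],b["frame"]])[:, :])
f=np.hstack([a["frame"],b["frame"]]);cv2.imwrite("pics/both0.png",cv2.resize(f,(800,300),interpolation=cv2.INTER_AREA))
for c in(a,b):print(np.round(c["pose"],3),c["camera_matrix"])
print(get_state())
E
```

```text
[[-1.980e-01 -8.880e-01  4.150e-01 -2.320e-01]
 [-9.800e-01  1.790e-01 -8.500e-02  2.120e-01]
 [ 1.000e-03 -4.230e-01 -9.060e-01  1.855e+00]
 [ 0.000e+00  0.000e+00  0.000e+00  1.000e+00]] [[492.03105778   0.         258.80944922]
 [  0.         492.03105778 191.60620137]
 [  0.           0.           1.        ]]
[[-0.141 -0.748  0.649 -0.637]
 [-0.99   0.115 -0.083  0.168]
 [-0.013 -0.654 -0.756  1.452]
 [ 0.     0.     0.     1.   ]] [[471.00518685   0.         254.56453612]
 [  0.         471.00518685 181.9170644 ]
 [  0.           0.           1.        ]]
{'t': 0.1, 'q': array([-1.21779884,  0.62921421,  0.03845915,  1.51821918, -0.02701711,
        0.99629947, -0.01999296]), 'qd': array([ 0.00012729, -0.00273009,  0.00036281, -0.00200205,  0.00059064,
       -0.00087662,  0.00015379]), 'effort': array([ 3.50355258e-03, -5.50797272e+01,  1.14776999e+00, -1.87119055e+01,
       -5.21344668e-02,  1.91682950e-02,  2.62700564e-05]), 'eef_pos': array([0.26407226, 0.59331635, 0.2046875 ]), 'tool_rot': array([ 2.07878014e-01,  9.78154422e-01, -7.94054858e-04, -1.65135276e-04]), 'ft_force': array([ 0.38633227,  0.82089428, -0.58500334]), 'moment': array([ 0.00743681,  0.0083105 , -0.02956476]), 'opening': 0.9984825302220178}
```

View pics/top0.png

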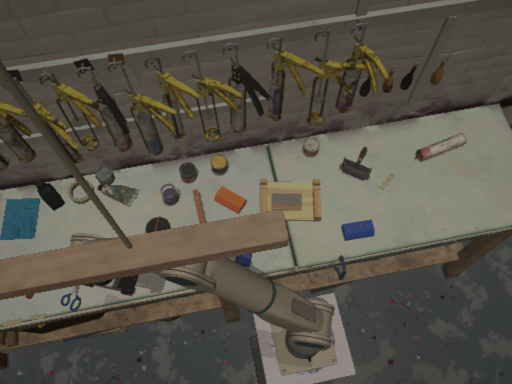

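View pics/side0.png

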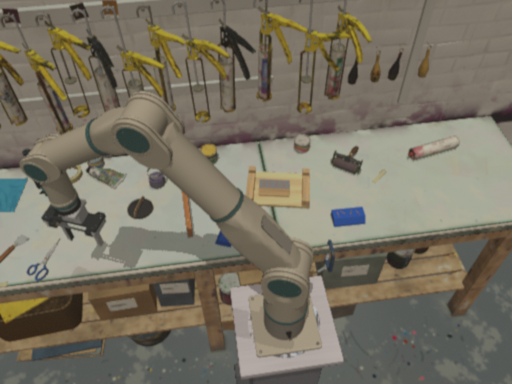

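The top view shows the jig at about (290,201) with the pale block in it at (287,201). The brown bar is at (199,207), partly under an overhead beam. The side view shows the bar at (187,212), the jig at (279,188), the baren at (140,208) and the brayer at (347,161).

Possible mistakes for the block are the orange block at top (230,200), the blue block at top (358,230) and the blue thing at (243,259). For the bar, they are the overhead beam and the jig's cheeks. I choose the block with the grey sheet inside the jig, and the brown bar at (199,207).

Run:
```python
from h import *
crop("top0",180,165,330,235,"a",5);crop("side0",165,155,320,245,"b",5)
a=cv2.imread("pics/a.png");b=cv2.imread("pics/b.png")
w=800
f=lambda x:x
cv2.imwrite("pics/a5.png",a);print(a.shape,b.shape)
```

```text
(350, 750, 3) (450, 775, 3)
```

View pics/a.png

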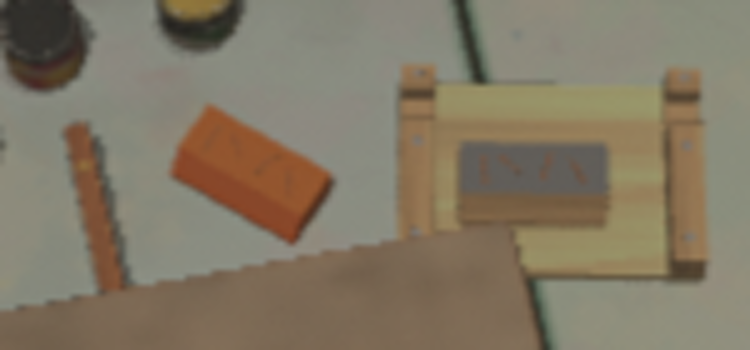

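View pics/b.png

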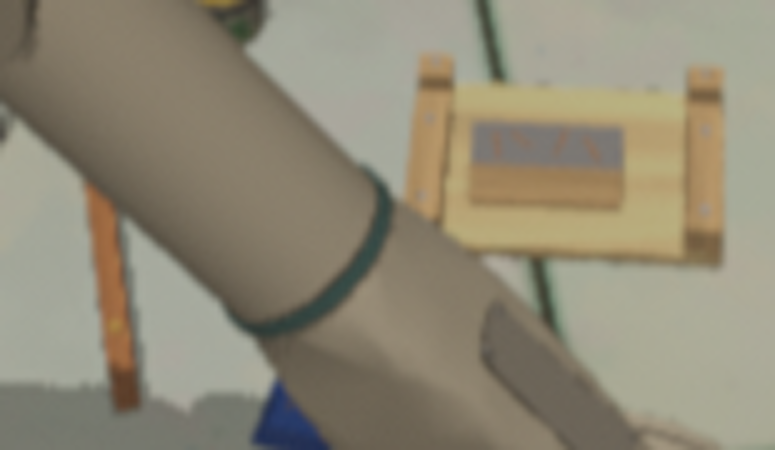

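Run:
```python
from h import *
T=load("top0");S=load("side0")
def tt(u,v,z):return np.round(ray(T,180+u/5,165+v/5,z),4)[:2]
def ss(u,v,z):return np.round(ray(S,165+u/5,155+v/5,z),4)[:2]
print("bar far",tt(65,127,.052),tt(88,123,.052))
print("bar top edges lower",tt(98,290,.052),tt(122,288,.052))
print("bar near side",ss(110,372,.052),ss(137,370,.052), "mid", ss(88,185,.052),ss(114,208,.052))
print("jig T",*[tt(*p,.047) for p in[(402,66),(435,66),(667,69),(700,70),(672,262),(706,262)]])
print("jig S",*[ss(*p,.047) for p in[(420,55),(453,57),(688,68),(722,68),(685,235),(720,238)]])
print("blk T",*[tt(*p,.047) for p in[(459,142),(606,143),(606,195),(459,195)]])
print("blk S",*[ss(*p,.047) for p in[(472,123),(622,127),(622,170),(471,165)]])
```

```text
bar far [0.6511 0.3041] [0.651  0.2853]
bar top edges lower [0.5058 0.2988] [0.5037 0.28  ]
bar near side [0.3753 0.2893] [0.3741 0.2698] mid [0.5544 0.2977] [0.5284 0.2789]
jig T [0.6539 0.025 ] [ 0.6486 -0.0016] [ 0.6083 -0.1878] [ 0.6021 -0.2142] [ 0.4417 -0.1501] [ 0.4364 -0.1765]
jig S [0.6556 0.0252] [ 0.6493 -0.001 ] [ 0.6085 -0.1867] [ 0.6043 -0.2138] [ 0.4405 -0.149 ] [ 0.4336 -0.1746]
blk T [ 0.5774 -0.0066] [ 0.5531 -0.1231] [ 0.5084 -0.1124] [0.5316 0.0032]
blk S [ 0.5766 -0.0058] [ 0.5545 -0.1222] [ 0.511  -0.1139] [0.5338 0.0014]
```

```bash
python3 -m pendant '[[[0.03,-0.037,0,0.12],[0.062,-0.076,0,0.24],[0.094,-0.115,0,0.36],[0.125,-0.153,0,0.475],[0.156,-0.192,-0.01,0.475],[0.188,-0.23,-0.02,0.475],[0.22,-0.27,-0.03,0.475],[0.249,-0.306,-0.055,0.475]]]' 0.5; python3 -m pendant '[[[0,0,0,0],[0,0,0,0]]]'
python3 - <<'E'
from h import *
S=snap("side","s1");T=snap("top","t1")
crop("s1",100,150,300,260,"b1",4)
s=get_state();R=s["tool_rot"];print(s["t"],s["eef_pos"],R,s["opening"],2*np.arctan2(R[1],R[0])-np.pi/2)
E
```

```text
t: 0.9
eef_pos: [0.5124, 0.2904, 0.154]
tool_rot: [-0.028, 1.0, 0.001, 0.002]
ft_force: [0.5, 0.2, -0.2]
opening: 0.504
t: 1.1
eef_pos: [0.51, 0.2904, 0.1523]
tool_rot: [-0.027, 1.0, -0.001, -0.001]
ft_force: [-0.6, 0.7, 0.1]
opening: 0.497
1.2 [0.50906448 0.29354271 0.15333457] [-2.89595910e-02  9.99580386e-01  5.42367663e-04 -3.17193286e-04] 0.49848234757927146 1.6287236191112817
```

View pics/b1.png

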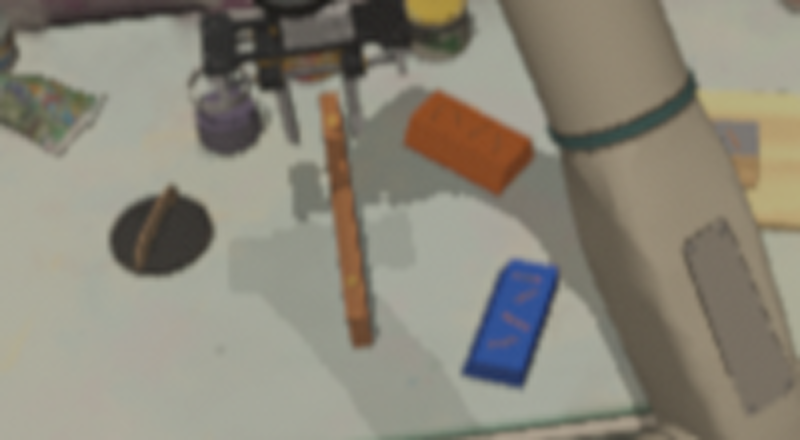

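The crop shows the bar fully, with its far end at about (329,95) and its near end at about (361,319). The open fingers are above it at (288,115) and (352,105). The baren is at (162,235), and the orange and blue look-alikes are at (468,142) and (512,323), all clear of the bar.

Run:
```python
from h import *
S=load("s1")
f=lambda u,v,z=.052:np.round(ray(S,100+u/4,150+v/4,z)[:2],4)
F=(f(320,96)+f(338,95))/2;N=(f(350,320)+f(373,317))/2
d=F-N;print(F,N,(F+N)/2,np.linalg.norm(d),np.arctan2(d[1],d[0]))
n=[]
for _ in range(1):
    s=get_state();n.append(s["eef_pos"])
print(n)
```

```text
[0.6491  0.29525] [0.37245 0.2772 ] [0.510775 0.286225] 0.27723820984849834 0.06515254976870445
[array([0.50906448, 0.29354271, 0.15333457])]
```

```bash
python3 -m pendant '[[[-0.001,-0.001,-0.04,0.005],[-0.001,-0.001,-0.08,0.005],[-0.001,-0.001,-0.105,0.005],[-0.001,-0.001,-0.121,0.005],[-0.001,-0.001,-0.121,0.005],[-0.001,-0.001,-0.121,0.005]]]'; python3 -m pendant '[[[0,0,0,0],[0,0,0,0],[0,0,0,0],[0,0,0,0],[0,0,0,0],[0,0,0,0],[0,0,0,0],[0,0,0,0]]]' 0; python3 -m pendant '[[[0,0,0.02,0],[0,0,0.05,0],[0,0,0.09,0],[0,0,0.12,0],[0,0,0.12,0]]]'
```

```text
t: 1.8
eef_pos: [0.5085, 0.2928, 0.0329]
tool_rot: [-0.032, 0.999, 0.0, 0.0]
ft_force: [-0.5, 0.2, 0.1]
opening: 0.502
t: 2.6
eef_pos: [0.5093, 0.2908, 0.0329]
tool_rot: [-0.03, 1.0, -0.0, 0.0]
ft_force: [-0.6, -0.7, 6.1]
opening: 0.217
t: 3.1
eef_pos: [0.5113, 0.2928, 0.1562]
tool_rot: [-0.031, 1.0, 0.002, 0.003]
ft_force: [0.8, 1.0, -2.4]
opening: 0.214
```

```bash
python3 -m pendant '[[[0.006,-0.028,0,-0.14],[0.013,-0.057,0,-0.28],[0.019,-0.086,0,-0.42],[0.026,-0.115,0,-0.56],[0.033,-0.144,0,-0.7],[0.039,-0.172,0,-0.84],[0.046,-0.201,0,-0.98],[0.053,-0.23,0,-1.12]]]'; python3 -m pendant '[[[0.006,-0.03,0,-0.14],[0.013,-0.06,0,-0.28],[0.02,-0.09,0,-0.42],[0.026,-0.12,0,-0.56],[0.033,-0.149,0,-0.7],[0.033,-0.149,0,-0.723],[0.033,-0.149,0,-0.723],[0.033,-0.149,0,-0.723]]]'
python3 - <<'E'
from h import *
S=snap("side","s2");T=snap("top","t2")
a=cv2.resize(S["frame"][140:240,210:360],None,fx=4,fy=4,interpolation=2);b=cv2.resize(T["frame"][150:200,240:340][:50],None,fx=6,fy=6,interpolation=2)
cv2.imwrite("pics/c2.png",np.vstack([a[:,:600],b[:190] [:, :600]]))
s=get_state();R=s["tool_rot"];print(s["t"],s["eef_pos"],R,s["opening"],(2*np.arctan2(R[1],R[0])-np.pi/2),s["ft_force"],s["q"])
E
```

```text
t: 3.9
eef_pos: [0.561, 0.0599, 0.1507]
tool_rot: [0.507, 0.862, -0.001, -0.001]
ft_force: [0.6, 0.7, -1.7]
opening: 0.208
t: 4.7
eef_pos: [0.5941, -0.0862, 0.1511]
tool_rot: [0.777, 0.63, -0.0, -0.001]
ft_force: [0.2, 0.2, -1.8]
opening: 0.209
4.8 [ 0.59455036 -0.0861845   0.15168227] [ 7.76755262e-01  6.29802063e-01 -5.64564192e-05 -7.87938551e-04] 0.20640215195368866 -0.2081990999313108 [-0.65166761  0.64112406 -1.37885964] [-0.15249118  0.65303448  0.40636008  1.72267086 -0.33107622  0.83552845
  0.1955567 ]
```

View pics/c2.png

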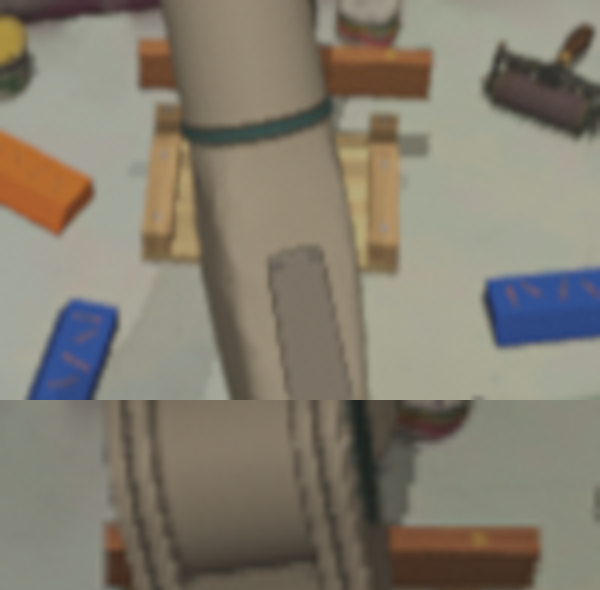

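The crop shows the gripper holding the bar over the far end of the jig. In the side part its ends are at columns 140 and 431, with the bottom near edge at rows 87 to 97. In the top part the ends are at 105 and 540, with the top near edge at rows 553 to 557. The brayer and look-alikes are clear.

Run:
```python
from h import *
from scipy.optimize import least_squares
S=load("s2");T=load("t2")
sp=lambda u,v:np.array([210+u/4,140+v/4]); tp=lambda u,v:np.array([240+u/6,150+(v-400)/6])
# bar-frame corner, cam, pixel ; near face x=-.01
obs=[((-.01,.14,.052),S,sp(140,57)),((-.01,-.14,.052),S,sp(431,66)),((-.01,.14,0),S,sp(141,87)),((-.01,-.14,0),S,sp(430,97)),
((.01,.14,.052),T,tp(105,523)),((.01,-.14,.052),T,tp(540,528)),((-.01,-.14,.052),T,tp(540,557)),((-.01,.14,.052),T,tp(105,553))]
def w(p,x): 
    c,s=np.cos(x[3]),np.sin(x[3]);return np.array([x[0]+c*p[0]-s*p[1],x[1]+s*p[0]+c*p[1],x[2]+p[2]])
r=least_squares(lambda x:np.concatenate([proj(c,w(p,x))-q for p,c,q in obs]),[.597,-.087,.12,-.2])
print("bar",r.x,np.round(r.fun,1))
# jig: same fit from first pictures
S0=load("side0");T0=load("top0")
tt=lambda u,v:np.array([180+u/5,165+v/5]); ss=lambda u,v:np.array([165+u/5,155+v/5])
P=[(.085,.123),(.085,.095),(.085,-.095),(.085,-.123),(-.085,-.095),(-.085,-.123)]
ob=[((*p,.047),T0,tt(*q)) for p,q in zip(P,[(402,66),(435,66),(667,69),(700,70),(672,262),(706,262)])]+[((*p,.047),S0,ss(*q)) for p,q in zip(P,[(420,55),(453,57),(688,68),(722,68),(685,235),(720,238)])]
j=least_squares(lambda x:np.concatenate([proj(c,w(p,(x[0],x[1],0,x[2])))-q for p,c,q in ob]),[.546,-.076,-.2])
x=j.x;sm=w((.052,0,.023),(x[0],x[1],0,x[2]));print("jig",x,"slot",sm,np.round(j.fun,1))
for c,k in((S0,ss),(T0,tt)):
  for p in((.039,.123,.047),(.065,.123,.047),(.034,-.095,.047),(.07,-.095,.047)):
    o=(165,155) if c is S0 else (180,165); print(np.round((proj(c,w(p,(x[0],x[1],0,x[2])))-o)*5))
```

```text
bar [ 0.58816975 -0.09225204  0.12111065 -0.20512972] [-0.7 -0.9  0.8 -0.4 -0.5  1.  -0.1  1.3 -0.1  0.1  0.2 -0.3  0.5 -0.5
 -0.1 -0.3]
jig [ 0.54553337 -0.0753928  -0.22104111] slot [ 0.5962682  -0.08679357  0.023     ] [-0.3 -0.3 -0.1 -0.1 -0.2  0.2 -0.   0.1 -0.2  0.   0.1  0.2 -0.2  0.
  0.1 -0.   0.   0.2  0.2  0.5  0.1 -0.3  0.5 -0.5]
[414.  97.]
[417.  73.]
[687. 116.]
[688.  83.]
[399. 115.]
[400.  86.]
[667. 126.]
[666.  86.]
```

```bash
python3 -m pendant '[[[0.004,0.003,-0.02,-0.014],[0.004,0.003,-0.045,-0.014],[0.004,0.003,-0.064,-0.014],[0.004,0.003,-0.064,-0.014],[0.004,0.003,-0.064,-0.014],[0.004,0.003,-0.064,-0.014]]]'
python3 - <<'E'
from h import *
S=snap("side","s3");T=snap("top","t3")
a=cv2.resize(S["frame"][145:195,235:335],None,fx=8,fy=6,interpolation=2);b=cv2.resize(T["frame"][165:215,245:345],None,fx=8,fy=6,interpolation=2)
cv2.imwrite("pics/c3.png",np.vstack([a,b]))
s=get_state();print(s["t"],s["eef_pos"],s["ft_force"],s["opening"])
E
```

```text
t: 5.4
eef_pos: [0.5999, -0.0849, 0.0895]
tool_rot: [0.782, 0.623, 0.001, 0.001]
ft_force: [0.2, -0.6, -2.0]
opening: 0.213
5.5 [ 0.5997959  -0.0849845   0.08950928] [-0.01849989 -0.21438575 -2.63876293] 0.20766391926909045
```

View pics/c3.png

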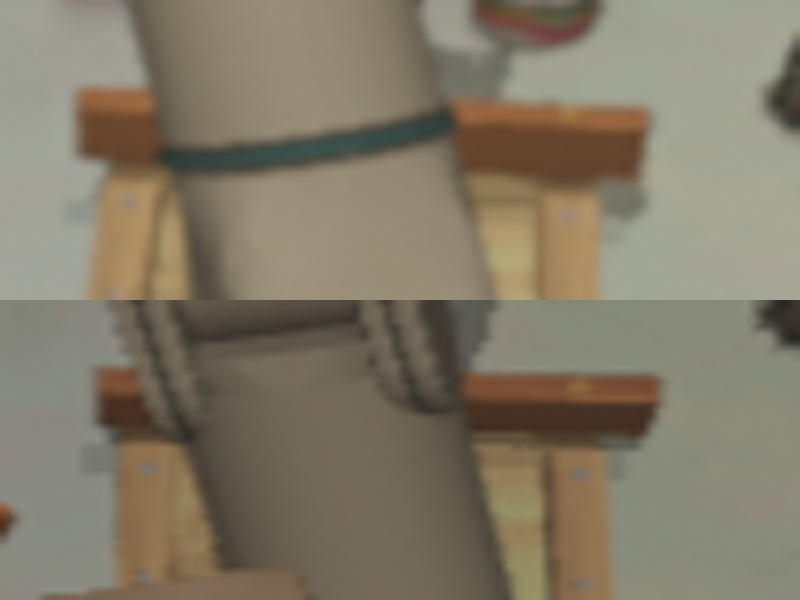

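The side half shows the bar just above the cheeks, with ends at columns 78 and 648 and the bottom near edge from (80,155) to (637,180). The top half shows it from (95,370) to (658,376). It sits roughly over the slots and overhangs both cheeks.

```bash
cat > fit.py <<'E'
from h import *
from scipy.optimize import least_squares
def w(p,x): 
    c,s=np.cos(x[3]),np.sin(x[3]);return np.array([x[0]+c*p[0]-s*p[1],x[1]+s*p[0]+c*p[1],x[2]+p[2]])
J=np.array([.54553,-.07539,0,-.22104])
def fit(obs,x0,zfix=None):
    g=lambda x:np.concatenate([proj(c,w(p,x if zfix is None else [x[0],x[1],zfix,x[2]]))-q for p,c,q in obs])
    return least_squares(g,x0 if zfix is None else [x0[0],x0[1],x0[3]])
E
python3 - <<'E'
from fit import *
S=load("s3");T=load("t3")
sp=lambda u,v:np.array([235+u/8,145+v/6]); tp=lambda u,v:np.array([245+u/8,165+(v-300)/6])
ob=[]
for c,k,L in((S,sp,[(78,89),(78,114),(80,155),(648,108),(645,130),(637,180)]),(T,tp,[(95,370),(97,393),(100,425),(658,376),(655,402),(645,435)])):
    for p,q in zip([(.01,.14,.052),(-.01,.14,.052),(-.01,.14,0),(.01,-.14,.052),(-.01,-.14,.052),(-.01,-.14,0)],L): ob.append((p,c,k(*q)))
def rep(x):
    d=x[:2]-(w((.052,0,0),J))[:2];c,s=np.cos(J[3]),np.sin(J[3]);print(x,"offset in jig frame",c*d[0]+s*d[1],-s*d[0]+c*d[1],"yaw",x[3]-J[3])
r=fit(ob,[.597,-.087,.06,-.22]);rep(r.x);print(np.round(r.fun,1))
for n,o in(("S",ob[:6]),("T",ob[6:])):
  for z in(.055,.058,.061):
    a=fit(o,[.597,-.087,.06,-.22],z).x;rep(np.array([a[0],a[1],z,a[2]]))
E
```

```text
[ 0.59688733 -0.09124241  0.05501491 -0.21894985] offset in jig frame 0.0015833596747654782 -0.004206914933614423 yaw 0.002090148857944285
[ 0.  -0.3 -0.5 -0.7 -0.3  1.3  0.2 -0.   0.6  0.1  0.5  0.7 -0.1 -0.7
 -0.4 -0.  -0.8  0.3 -0.  -0.4  0.5 -0.2  0.1 -0.1]
[ 0.59804773 -0.09110029  0.055      -0.21720688] offset in jig frame 0.002684363012247325 -0.003813833434101028 yaw 0.0038331189765040685
[ 0.59536226 -0.09053055  0.058      -0.21723374] offset in jig frame -6.067858883875899e-05 -0.003846735770694667 yaw 0.003806256159185062
[ 0.59267692 -0.08996082  0.061      -0.21726087] offset in jig frame -0.0028055967121090814 -0.003879616023852001 yaw 0.0037791261671114296
[ 0.59608334 -0.09145946  0.055      -0.22026027] offset in jig frame 0.0008465154047620769 -0.004594950458402205 yaw 0.0007797309128327601
[ 0.59469067 -0.09094575  0.058      -0.22020726] offset in jig frame -0.0006248989943318504 -0.004399069962190871 yaw 0.0008327378307747269
[ 0.59329803 -0.09043204  0.061      -0.22015403] offset in jig frame -0.0020962844283554504 -0.004203190419868998 yaw 0.0008859701400000253
```

```bash
python3 -m pendant '[[[0.001,0.004,-0.006,0],[0.001,0.004,-0.014,0],[0.001,0.004,-0.02,0],[0.001,0.004,-0.025,0],[0.001,0.004,-0.025,0],[0.001,0.004,-0.025,0]]]'; python3 -m pendant '[[[0,0,-0.003,0],[0,0,-0.006,0],[0,0,-0.006,0],[0,0,-0.006,0]]]'
```

```text
t: 6.1
eef_pos: [0.5999, -0.0812, 0.063]
tool_rot: [0.782, 0.623, -0.0, -0.0]
ft_force: [1.0, -0.8, -2.5]
opening: 0.21
t: 6.5
eef_pos: [0.5999, -0.0811, 0.0572]
tool_rot: [0.782, 0.623, -0.0, 0.0]
ft_force: [0.1, -0.9, -2.0]
opening: 0.212
```

```bash
python3 -m pendant '[[[0,0,-0.002,0],[0,0,-0.002,0],[0,0,-0.002,0]]]'; python3 -m pendant '[[[0,0,-0.001,0],[0,0,-0.002,0],[0,0,-0.002,0]]]'
```

```text
t: 6.8
eef_pos: [0.5998, -0.0809, 0.0557]
tool_rot: [0.782, 0.623, 0.0, -0.0]
ft_force: [-1.7, 0.6, 4.8]
opening: 0.209
t: 7.1
eef_pos: [0.5999, -0.0809, 0.0556]
tool_rot: [0.782, 0.623, 0.001, -0.0]
ft_force: [-6.0, 1.7, 19.5]
opening: 0.21
```

```bash
python3 -m pendant '[[[0,0,0.002,0],[0,0,0.002,0],[0,0,0.002,0],[0,0,0.002,0],[0,0,0.002,0]]]' 0.4; python3 -m pendant '[[[0,0,0.01,0],[0,0,0.04,0],[0,0,0.08,0],[0,0,0.12,0],[0,0,0.12,0]]]'; python3 -m pendant '[[[-0.01,0.04,0,0],[-0.03,0.08,0,0],[-0.05,0.12,0,0],[-0.07,0.16,0,0],[-0.09,0.2,0,0],[-0.09,0.24,0,0],[-0.09,0.24,0,0]]]' 0
python3 - <<'E'
from h import *
S=snap("side","s4");T=snap("top","t4")
a=cv2.resize(S["frame"][150:215,235:335],None,fx=8,fy=6,interpolation=2);b=cv2.resize(T["frame"][170:205,245:345],None,fx=8,fy=6,interpolation=2)
cv2.imwrite("pics/c4.png",np.vstack([a,b]))
s=get_state();print(s["t"],s["eef_pos"],s["ft_force"],s["opening"])
E
```

```text
t: 7.6
eef_pos: [0.5997, -0.0809, 0.0549]
tool_rot: [0.782, 0.623, -0.0, -0.0]
ft_force: [-0.3, 0.2, -0.4]
opening: 0.402
t: 8.1
eef_pos: [0.6037, -0.0822, 0.1814]
tool_rot: [0.782, 0.623, 0.004, 0.004]
ft_force: [0.7, -0.5, -0.7]
opening: 0.399
t: 8.8
eef_pos: [0.5085, 0.1663, 0.1748]
tool_rot: [0.779, 0.627, 0.001, -0.002]
ft_force: [-0.4, 0.3, 0.1]
opening: 0.004
8.9 [0.50956092 0.15990957 0.17511522] [ 0.43496275 -1.25056379  0.15891261] 0.0024354677526260884
```

View pics/c4.png

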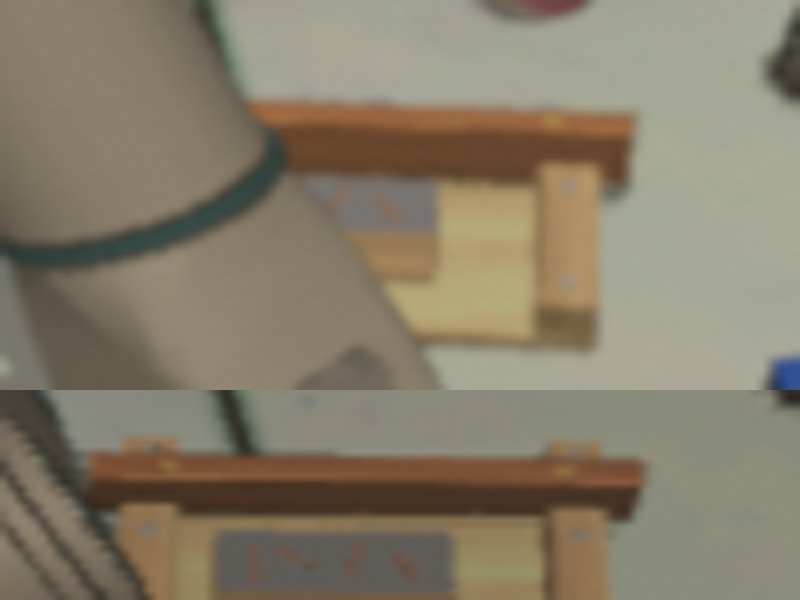

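The bar is down in both slots: the cheek ends show behind it at (150,443) and (575,449) in the top half, and both ends overhang. Next I fit the block and work out the push.

Run:
```python
from fit import *
S0=load("side0");T0=load("top0")
tt=lambda u,v:np.array([180+u/5,165+v/5]); ss=lambda u,v:np.array([165+u/5,155+v/5])
P=[(.03,.06,.032),(.03,-.06,.032),(-.015,-.06,.032),(-.015,.06,.032)]
ob=[(p,T0,tt(*q)) for p,q in zip(P,[(459,142),(606,143),(606,195),(459,195)])]+[(p,S0,ss(*q)) for p,q in zip(P,[(472,123),(622,127),(622,170),(471,165)])]
r=fit(ob,[.54,-.06,0,-.2],.015);x=np.array([r.x[0],r.x[1],.015,r.x[2]]);print("block",x,np.round(r.fun,1))
d=x[:2]-J[:2];c,s=np.cos(J[3]),np.sin(J[3]);print("in jig",c*d[0]+s*d[1],-s*d[0]+c*d[1])
b=w((-.0225,0,.019),x);print("bevel",b)
print("tcp at contact",w((-.0305,0,.019),x),"standoff 15mm",w((-.0455,0,.019),x))
s=get_state();R=s["tool_rot"];print(s["eef_pos"],2*np.arctan2(R[1],R[0])-np.pi/2)
```

```text
block [ 0.53585156 -0.05843269  0.015      -0.19778529] [-0.2  0.1 -0.  -0.1  0.4 -0.3 -0.1 -0.3 -0.1 -0.1  0.3  0.2  0.2  0.3
 -0.5  0.2]
in jig -0.01316076320442353 0.014422794729057232
bevel [ 0.51379021 -0.05401148  0.034     ]
tcp at contact [ 0.50594618 -0.05243949  0.034     ] standoff 15mm [ 0.49123862 -0.04949202  0.034     ]
[0.50956092 0.15990957 0.17511522] -0.2224206279948271
```

```bash
python3 -m pendant '[[[-0.003,-0.026,0,0.145],[-0.006,-0.052,0,0.29],[-0.009,-0.078,0,0.435],[-0.012,-0.104,0,0.58],[-0.015,-0.13,0,0.725],[-0.018,-0.156,0,0.87],[-0.021,-0.182,0,1.015],[-0.023,-0.207,0,1.16]]]'; python3 -m pendant '[[[0,0,0,0.14],[0,0,0,0.28],[0,0,0,0.411],[0,0,-0.03,0.411],[0,0,-0.06,0.411],[0,0,-0.08,0.411],[0,0,-0.08,0.411],[0,0,-0.08,0.411]]]'
python3 - <<'E'
from h import *
S=snap("side","s5");T=snap("top","t5")
a=cv2.resize(S["frame"][150:225,235:335],None,fx=8,fy=6,interpolation=2)
cv2.imwrite("pics/c5.png",a)
s=get_state();R=s["tool_rot"];print(s["t"],s["eef_pos"],s["ft_force"],s["opening"],2*np.arctan2(R[1],R[0])-np.pi/2)
E
```

```text
t: 9.7
eef_pos: [0.486, -0.0514, 0.1753]
tool_rot: [0.311, 0.95, -0.001, -0.0]
ft_force: [-0.6, 0.1, 0.2]
opening: 0.007
t: 10.5
eef_pos: [0.4867, -0.0494, 0.0954]
tool_rot: [0.113, 0.994, -0.0, -0.0]
ft_force: [0.2, 0.1, 0.7]
opening: 0.007
10.6 [ 0.48763017 -0.0488181   0.09631232] [-0.54182989 -0.07192329 -0.18080567] 0.006106804892612304 1.3446597138009095
```

```bash
python3 -m pendant '[[[0,0,-0.03,0],[0,0,-0.06,0],[0,0,-0.06,0],[0,0,-0.06,0]]]'; python3 -m pendant '[[[0.005,-0.001,0,0],[0.010,-0.002,0,0],[0.015,-0.003,0,0],[0.015,-0.003,0,0]]]';  python3 -m pendant '[[[0.003,-0.001,0,0],[0.006,-0.0015,0,0],[0.009,-0.002,0,0],[0.01,-0.002,0,0],[0.01,-0.002,0,0]]]'
python3 - <<'E'
from h import *
S=snap("side","s6");T=snap("top","t6")
a=cv2.resize(S["frame"][150:215,235:335],None,fx=8,fy=6,interpolation=2);b=cv2.resize(T["frame"][170:205,245:345],None,fx=8,fy=6,interpolation=2)
cv2.imwrite("pics/c6.png",np.vstack([a,b]))
s=get_state();print(s["t"],s["eef_pos"],s["ft_force"])
E
```

```text
t: 11.0
eef_pos: [0.4873, -0.0482, 0.0361]
tool_rot: [0.112, 0.994, -0.0, 0.0]
ft_force: [-0.0, 1.2, 0.3]
opening: 0.004
t: 11.4
eef_pos: [0.5037, -0.0512, 0.036]
tool_rot: [0.112, 0.994, 0.0, 0.001]
ft_force: [-0.5, -0.0, 0.2]
opening: 0.003
t: 11.9
eef_pos: [0.5118, -0.053, 0.0351]
tool_rot: [0.112, 0.994, -0.0, -0.0]
ft_force: [-0.2, -0.7, 1.0]
opening: 0.006
12.0 [ 0.51185712 -0.05296338  0.03522767] [-0.18517166  0.11585751 -0.27621591]
```

View pics/c6.png

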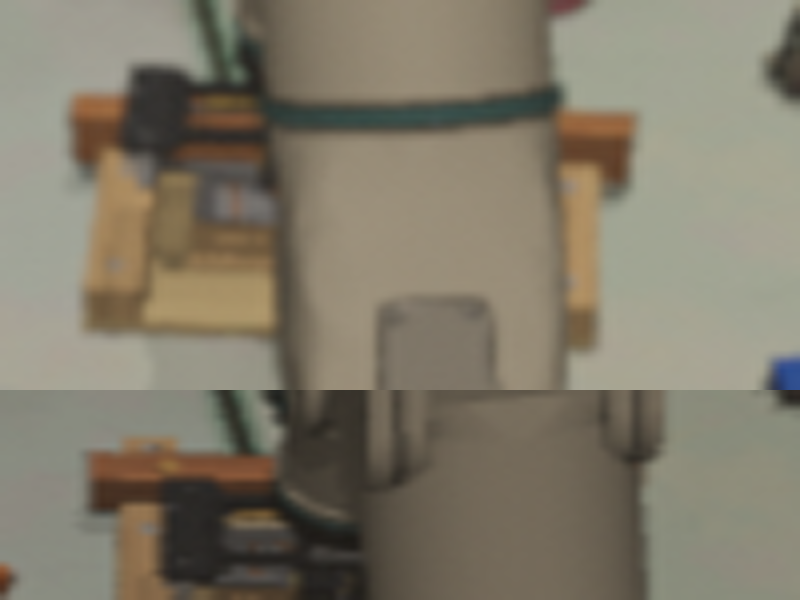

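The arm hides most of the block here; the bar's ends at (75,130) and (630,150) are undisturbed. I continue the slide, watching the force.

```bash
python3 -m pendant '[[[0.002,0,0,0],[0.004,-0.001,0,0],[0.006,-0.0015,0,0],[0.008,-0.002,0,0],[0.010,-0.002,0,0],[0.012,-0.0025,0,0],[0.012,-0.0025,0,0]]]';  python3 -m pendant '[[[0.002,-0.0005,0,0],[0.004,-0.001,0,0],[0.004,-0.001,0,0],[0.004,-0.001,0,0]]]'; python3 -m pendant '[[[0.002,-0.0005,0,0],[0.004,-0.001,0,0],[0.004,-0.001,0,0],[0.004,-0.001,0,0]]]'
```

```text
t: 12.7
eef_pos: [0.5245, -0.0555, 0.0353]
tool_rot: [0.112, 0.994, 0.0, 0.0]
ft_force: [-0.1, -0.2, -0.7]
opening: 0.01
t: 13.1
eef_pos: [0.5282, -0.0565, 0.0353]
tool_rot: [0.112, 0.994, 0.0, 0.0]
ft_force: [0.2, 0.5, -0.5]
opening: 0.006
t: 13.5
eef_pos: [0.532, -0.0575, 0.0352]
tool_rot: [0.112, 0.994, -0.0, 0.0]
ft_force: [-0.2, 0.6, -0.9]
opening: 0.004
```

```bash
python3 -m pendant '[[[0.002,-0.0004,0,0],[0.002,-0.0004,0,0],[0.002,-0.0004,0,0]]]'; python3 -m pendant '[[[0.002,-0.0004,0,0],[0.002,-0.0004,0,0],[0.002,-0.0004,0,0]]]';python3 -m pendant '[[[0.001,-0.0002,0,0],[0.001,-0.0002,0,0],[0.001,-0.0002,0,0]]]'
```

```text
t: 13.8
eef_pos: [0.5338, -0.0578, 0.0352]
tool_rot: [0.112, 0.994, 0.0, -0.0]
ft_force: [-0.5, -0.4, -0.6]
opening: 0.004
t: 14.1
eef_pos: [0.5361, -0.0582, 0.0353]
tool_rot: [0.112, 0.994, 0.0, 0.0]
ft_force: [-1.0, 0.8, 0.5]
opening: 0.006
t: 14.4
eef_pos: [0.5368, -0.0585, 0.0352]
tool_rot: [0.112, 0.994, -0.0, -0.0]
ft_force: [-1.8, -0.3, -0.0]
opening: 0.007
```

```bash
python3 -m pendant '[[[0.001,-0.0002,0,0],[0.001,-0.0002,0,0],[0.001,-0.0002,0,0]]]'; python3 -m pendant '[[[0.001,-0.0002,0,0],[0.001,-0.0002,0,0],[0.001,-0.0002,0,0]]]';python3 -m pendant '[[[0.001,-0.0002,0,0],[0.001,-0.0002,0,0],[0.001,-0.0002,0,0]]]'
python3 - <<'E'
from h import *
S=snap("side","s7");T=snap("top","t7")
a=cv2.resize(S["frame"][155:205,240:310],None,fx=11,fy=11,interpolation=2);
cv2.imwrite("pics/c7.png",a)
E
```

```text
t: 14.7
eef_pos: [0.5375, -0.0588, 0.0352]
tool_rot: [0.112, 0.994, -0.0, -0.0]
ft_force: [-3.0, -1.2, 0.5]
opening: 0.003
t: 15.0
eef_pos: [0.5377, -0.0588, 0.0351]
tool_rot: [0.112, 0.994, -0.0, -0.001]
ft_force: [-6.5, -0.0, 1.1]
opening: 0.003
t: 15.3
eef_pos: [0.5378, -0.0589, 0.0349]
tool_rot: [0.112, 0.994, -0.0, -0.002]
ft_force: [-6.8, -0.3, 2.8]
opening: 0.003
```

View pics/c7.png

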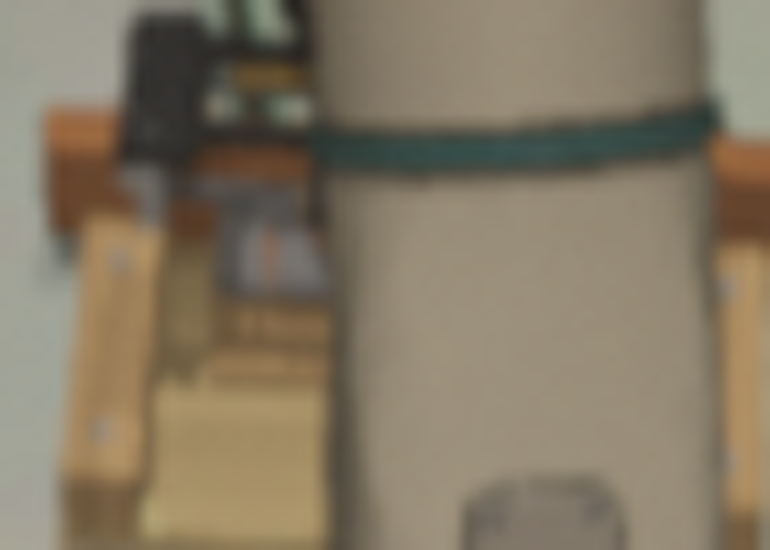

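The crop shows the tip stopped with the block's grey top at (265,250) reaching up to the bar. Its near edge is at about row 290 and its foot at about row 388. The force is rising while the position stalls, so I check against the predicted flush pose and then press diagonally.

```bash
python3 - <<'E'
from fit import *
S=load("s7")
for bx in(.009,.012,.015):
    o=w((bx,.0144,.015),J);x=np.array([*o,J[3]])
    print(bx,[np.round((proj(S,w(p,x))-(240,155))*11) for p in((-.015,.06,.032),(-.03,.06,0),(.03,.06,.032))])
E
python3 -m pendant '[[[0.001,-0.0002,-0.0005,0],[0.001,-0.0002,-0.0005,0],[0.001,-0.0002,-0.0005,0]]]'; python3 -m pendant '[[[0.001,-0.0002,-0.0005,0],[0.001,-0.0002,-0.0005,0],[0.001,-0.0002,-0.0005,0]]]'
```

```text
0.009 [array([210., 315.]), array([207., 404.]), array([219., 221.])]
0.012 [array([211., 309.]), array([208., 398.]), array([220., 215.])]
0.015 [array([211., 302.]), array([209., 392.]), array([220., 209.])]
t: 15.7
eef_pos: [0.538, -0.0589, 0.0347]
tool_rot: [0.112, 0.994, -0.0, -0.003]
ft_force: [-8.9, 1.0, 6.8]
opening: 0.008
t: 16.0
eef_pos: [0.5381, -0.0589, 0.0345]
tool_rot: [0.112, 0.994, -0.0, -0.004]
ft_force: [-10.3, 2.5, 11.0]
opening: 0.007
```

```bash
python3 -m pendant '[[[0.001,-0.0004,0.0007,0],[0.001,-0.0004,0.0007,0],[0.001,-0.0004,0.0007,0]]]'
```

```text
t: 16.3
eef_pos: [0.5381, -0.0589, 0.0347]
tool_rot: [0.112, 0.994, 0.0, -0.005]
ft_force: [-10.9, 1.8, 8.0]
opening: 0.005
```

```bash
python3 -m pendant '[[[0,0,0,0],[0,0,0,0],[0,0,0,0]]]'
```

```text
t: 16.6
eef_pos: [0.5381, -0.059, 0.0347]
tool_rot: [0.112, 0.994, 0.0, -0.005]
ft_force: [-11.4, 1.0, 9.5]
opening: 0.006
```

```bash
python3 -m pendant '[[[0.001,-0.0004,0.0003,0],[0.001,-0.0004,0.0003,0],[0.001,-0.0004,0.0003,0]]]'; python3 -m pendant '[[[0,0,0,0],[0,0,0,0],[0,0,0,0],[0,0,0,0],[0,0,0,0],[0,0,0,0],[0,0,0,0],[0,0,0,0]]]'
python3 - <<'E'
from h import *
S=snap("side","s8");T=snap("top","t8")
a=cv2.resize(S["frame"][150:210,230:330],None,fx=8,fy=6,interpolation=2);b=cv2.resize(T["frame"][170:205,245:345],None,fx=8,fy=6,interpolation=2)
cv2.imwrite("pics/c8.png",np.vstack([a,b]))
s=get_state();print(s["t"],s["eef_pos"],s["ft_force"])
E
```

```text
t: 16.9
eef_pos: [0.5382, -0.059, 0.0347]
tool_rot: [0.112, 0.994, 0.0, -0.005]
ft_force: [-12.4, 3.3, 7.8]
opening: 0.007
t: 17.7
eef_pos: [0.5381, -0.059, 0.0347]
tool_rot: [0.112, 0.994, 0.0, -0.006]
ft_force: [-12.1, 2.9, 8.3]
opening: 0.008
17.8 [ 0.53816107 -0.059002    0.03472599] [-11.13195993   2.12774738   8.10720267]
```

View pics/c8.png

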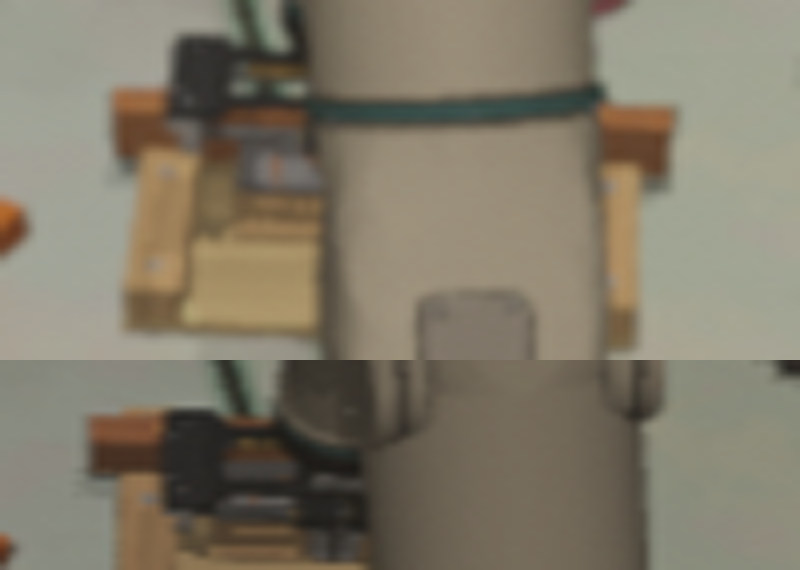

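The final view shows the bar level in both slots with its ends out at (115,120) and (672,140), and the block held up against it by the tip. The gripper body is clear above the bar. The push is steady at about 14.8 N, 34° down, so I hand in.

```bash
python3 -c "
from h import *
print(finish_job())"
```

```text
the job is handed in; nothing more can be done
None
```

I laid the fence bar on edge in both slots of the jig and let it go. I then slid the block up to it with the closed fingertips on its sloping face and handed the job in at about 18 s, still pushing.

- **Bar:** the lowering stopped at slot-floor height, within about 1 mm. The pictures show both ends sticking out past the cheeks, and the bar still seated at both ends during the hold.
- **Block:** the tip stopped moving while the force kept rising. The block's near-left corner is about where it should be if flush, with the bar pushed to the far side of its 3 mm play. The foot read 1–2 mm further forward than that.
- **Push:** steady at about 15 N for the last second (12–13 N forwards, 8 N down, about 34° below level). The last single reading was 14 N.

**Not confirmed:**
- **Right half of the block:** the arm hid it, so flushness there rests on the contact force and the left side.
- **Arm position:** readings differed from the commanded position by about 3–5 mm during the bar work, so I relied on the camera fits and contact forces.
- **Baren and tin:** I did not look at them again at the end, but the arm and bar passed well above them.

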